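# Close up the stop on the notched staging rail

### The job

Two notched staging rails stand on the bench; on the bed of one lies a flat clear-lidded chip box against the end fence, with a gap between it and the rail's sliding stop. Lift that stop's tab out of its notch, shift it one notch towards the box and let it drop fully home in that next notch, so that the box is kept between fence and stop. Leave the box where it lies and do not disturb the stop on the other rail.

Things in the scene. Friction and masses are not known exactly. Their poses are not given: they have to be found in the camera images.
- rail_box: Staging rail whose bed carries the chip box: aluminium base plate 236 x 120 x 8 mm, fixed. Origin: centre of its underside; x along the rail towards the end fence, y left, z up; turned up to 0.2 rad from the world axes. An upright notched bar 18 mm thick runs along x at y = +40 mm. Beside it the bed, y = -55 to +15, crossed by a fence 30 mm high, inner face at x = +76.
- rail_box_notch (a point): The goal notch: centre of its floor, at x = 0, y = +40, z = 40 mm of rail_box; axes as the rail's. The bar has five notches, 45 mm apart (x = -90 to +90 mm); each is 13 mm wide in its lower 10 mm, then widens to 29 mm at the tooth tops (z = 60 mm). This one is next to the stop's start notch, on the fence side.
- stop_box: Loose stop on that rail, 0.1 to 0.2 kg, axes as the rail's; starts in the notch at x = -45 mm. Origin: underside centre of its tab (8 mm along x), which lies on the notch floor when home (play 2.5 mm along x, 3.5 mm along y). Its saddle, 30 mm along x, 35 wide, straddles the bar, 17 mm below to 32 mm above the origin. Raised 22 mm the tab clears the teeth; at 37 mm the saddle leaves the bar.
- stop_box_grip (a point): Where to grip that stop, 55 mm above its origin: in the ribbed black grip block on top, 26 mm along x, 24 mm across y, 32 to 68 mm above the origin. Take it from above with the fingers closing across the rail (along y), TCP at this point. On its -y side an aluminium plate 5 mm thick reaches over the bed to y = -66 mm, 26 mm below to 20 mm above the origin.
- chip_box: Flat chip box, 67 x 62 x 19 mm, black base and clear lid, loose, lying on the bed of rail_box against the fence (origin at the centre of its underside). With the stop in the goal notch its plate stands about 8 mm from the box.
- rail_vial: The other staging rail, identical, same frame, with no box but a small white vial, 20 mm wide, 46 mm high, standing on its bed. Which rail is left and which right varies. Beside the rails, on the robot's right, beyond x = 0.47 m and y = -0.17 m, stands a fixed control box with a keypad on top: approach from the robot's side or from high above.
- stop_vial: The stop on the other rail, same shape as stop_box, home in that rail's middle notch; not to be disturbed.

How it is judged:
By the outcome, as a careful person would: the job done as asked, in the order asked, and still so for the second after the job is handed in, with the robot touching nothing.
It also fails if it takes over 32 s, if anything falls off the work surface, if the arm or the gripper's body presses on something with over 40 N, if the wrist force passes 120 N, or if a joint passes its speed limit or range.

### The arm

A 7-joint arm with a two-finger parallel gripper is mounted at the origin on a cart in front of the work surface, level with it; the furniture and walls round the work are solid. World frame = base frame: x ahead of the robot, y to its left, z up, the work surface at z = 0. Lengths are in m, angles in rad, forces in N, time in s.
With the tool pointing down it reaches from about 0.4 to 0.875 m from the base axis. Payload 19.3 kg.
Tool frame: the origin (TCP) lies between the finger pads, 19 mm behind the fingertips; this is the grasp point; z points along the fingers, y is the line along which they close (so a half turn about z gives the same grasp; the last joint's range is limited). The gripper opens to 85 mm and grips with 20 to 120 N. Pads are 22 mm wide; open, the fingers measure 114 mm over their backs; the gripper's body (76 mm by 85 mm) begins 54 mm behind the grasp point. The pads swing forward as they close: fully open they stand 13 mm farther back than shut.
Start: joints at [1.183, 0.521, -0.036, 1.599, 0.021, 1.021, -0.113], TCP at [0.195, -0.594, 0.25] pointing down, gripper open.
Joint ranges: [-2.91, 2.91], [-0.3, 2.13], [-1.5, 1.42], [0.17, 2.43], [-1.26, 4.41], [0.16, 1.93], [-2.52, 2.52]. Speed limits (rad/s): [1.89, 1.89, 2.39, 2.39, 3.01, 3.01, 3.01].

### API

Orientations are given as [roll, pitch, yaw] about the fixed x, y, z axes, in that order (R = Rz(yaw) Ry(pitch) Rx(roll)).
In Python, from workcell import bot gives the robot as it stands. The module is installed in compiled form; this text tells all that it offers.
- The arm moves only by the tool apply_moves, never from a script. Its arguments are lists of equal length, an entry for each row: "claw": the finger opening in m, from 0 to 0.0854; "xyz": the shift along the tool's x, y, z in m, a list of three; "twist": the turn, a rotation vector about the tool's x, y, z in rad, a list of three. A call has 1 to 20 rows; each row shifts and turns the commanded pose from where the row before left it, along the tool's axes as they then stand; what a row does not reach is not made up. A row lasts 1/10 s, in which the tool goes at most 50 mm and 8.59 degrees, less where a joint would pass 70% of its speed; a pose out of reach is approached as far as the arm can. A call with a gripper value outside its range is refused whole. The fingers move at their own pace and stop on an object; "force" is the grip in N (left out, the last holds). Time passes only in rows, so rows that do not move let the fingers close. It gives the time, the measured TCP pose, the force, the opening and the grip force at its end, in the units of the state.
- bot.observe(): the state, without advancing time (a new reading comes with each control period).
- bot.grab_frame(name): name is "side" or "top"; returns a dict with "img" (384x512x3 uint8, red, green, blue), "vfov" (degrees; the focal length in pixels is half the picture's height over the tangent of half this angle, whatever the lens; pixels are square), "cx", "cy" (the principal point, pixels), "distortion" ([k1, k2, p1, p2, k3] as OpenCV has them; the pictures are not rectified), "view" (4x4, takes a point from world to camera coordinates). Camera axes: x right, y up, looking along -z (the intrinsics and any distortion apply to the point x, -y, -z); pixel columns grow to the right and rows downward; lengths in m; the calibration is good to about 2 mm. A picture is of the moment at which its call begins. There is no depth.
- bot.job_done(): hands the job in; it is judged then, once.
Trained networks look in the newest picture that a camera, given by its name, has taken for a name from the list of things; names that differ only in an ending like _2 or _b are one class to them, and where a whole thing is asked for, a point or a joint stands for the part that bears it (a point fixed in the world has none). Each returns a list of dicts, best first, with "score" (0 to 1); they miss things now and then, are a little off and sometimes report something else, mostly with a low value. They report only what shows in the picture. A call takes as long as a camera call.
- bot.find_in(camera, query): "position" ([x, y, z] in m, in world coordinates, good to about 4 mm: the middle of the surface that is visible of it).
The state is a dict: "clock": time; "qpos": joint angles; "qd": joint speeds; "joint_efforts": joint torques, N m; "position": TCP position; "tool_rot": TCP orientation; "force": force on the tool from outside, world axes, zero at the start; "moment": the same for the moment, N m; "grip_width": finger opening in m; "finger_force": force on a finger pad.
Only numpy, scipy, OpenCV 4.12 (cv2) and the standard library are available. Lean on these libraries where they do the work, as an engineer would, in place of code of your own. Each camera call takes 0.05 s, during which the arm holds its last target. There are 200 camera calls.

## Working session

There is one attempt and no reset: what is moved stays moved. The work goes in short steps, Python scripts to look and compute and a tool call to move; the robot and the scene stay as the last step left them, time stands still between calls to the robot, and variables do not carry over. Pictures are saved under pics/ and viewed, at most 10 in all, crops included, and the job is handed in when it is done.

Besides the shell and the picture viewer there is one more tool, called after "Request:" as name(argument=value, ...), one argument or row to a line, values as JSON. apply_moves: Moves the arm, as the interface text tells. Its arguments: {"type":"object","properties":{"claw":{"type":"array"},"xyz":{"type":"array"},"twist":{"type":"array"},"force":{"type":"number"}},"required":["claw","xyz","twist"]}

```bash
mkdir -p pics; python3 - <<'E'
from workcell import bot
import cv2,numpy as np
s=bot.observe(); print(s['clock'],s['position'],s['tool_rot'],s['grip_width'])
for c in('top','side'):
    f=bot.grab_frame(c); cv2.imwrite(f'pics/{c}1.png',f['img'][:,:,::-1]); print(c,f['vfov'],f['cx'],f['cy'],f['distortion'],np.round(f['view'],3).tolist())
    for q in('rail_box','stop_box','stop_box_grip','chip_box','rail_vial','stop_vial'):
        print(q,[(np.round(d['position'],3).tolist(),round(d['score'],2)) for d in bot.find_in(c,q)[:3]])
E
```

```text
0.0 [ 0.19515966 -0.59344909  0.24944622] [-3.14051148e+00  9.18507827e-05  3.17779043e-01] 0.08555510982782635
top 43.3478100765682 260.5180717583718 191.15607938975702 [-0.13981396  0.          0.          0.          0.        ] [[-0.006, -1.0, 0.025, 0.092], [0.995, -0.003, 0.103, -0.557], [-0.103, 0.025, 0.994, -0.988], [0.0, 0.0, 0.0, 1.0]]
rail_box [([0.541, 0.214, 0.009], 0.86)]
stop_box [([0.506, 0.237, 0.081], 0.66)]
stop_box_grip [([0.506, 0.233, 0.086], 0.69)]
chip_box [([0.598, 0.194, 0.024], 0.9)]
rail_vial [([0.565, -0.058, 0.008], 0.79)]
stop_vial [([0.574, -0.018, 0.071], 0.64), ([0.6, 0.193, 0.024], 0.55)]
side 45.90351472676744 256.18629715886703 194.42445344523105 [0.05712076 0.         0.         0.         0.        ] [[0.977, -0.214, 0.006, -0.538], [0.124, 0.586, 0.801, -0.188], [-0.175, -0.782, 0.599, -0.772], [0.0, 0.0, 0.0, 1.0]]
rail_box [([0.54, 0.229, 0.01], 0.89)]
stop_box [([0.506, 0.226, 0.067], 0.69)]
stop_box_grip [([0.505, 0.228, 0.066], 0.78)]
chip_box [([0.598, 0.177, 0.024], 0.84), ([0.507, 0.23, 0.066], 0.46)]
rail_vial [([0.527, -0.048, 0.008], 0.89)]
stop_vial [([0.576, -0.03, 0.074], 0.71)]
```

View pics/top1.png

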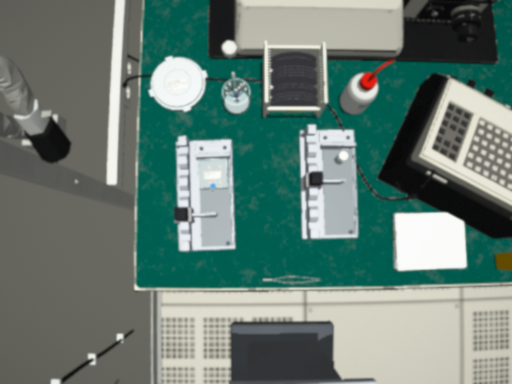

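View pics/side1.png

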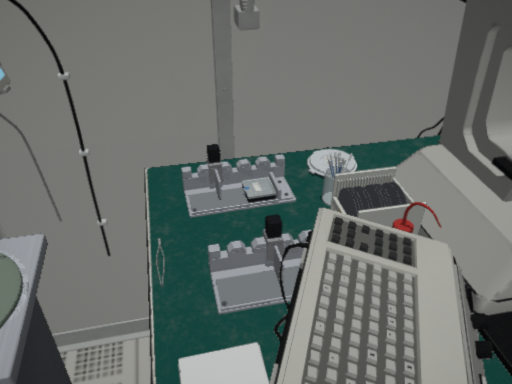

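The top view shows rail_box on the left, with its stop grip at about (181,214) and its chip box at (213,172). rail_vial is at (328,185), and the control box is at the right. Next I'll crop in to get the rail's yaw.

```bash
python3 - <<'E'
import cv2
i=cv2.imread('pics/top1.png')[130:256,165:245]
cv2.imwrite('pics/c1.png',cv2.resize(i[:,:],None,fx=4.7,fy=4.7,interpolation=cv2.INTER_CUBIC))
E
```

```text
(no output)
```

View pics/c1.png

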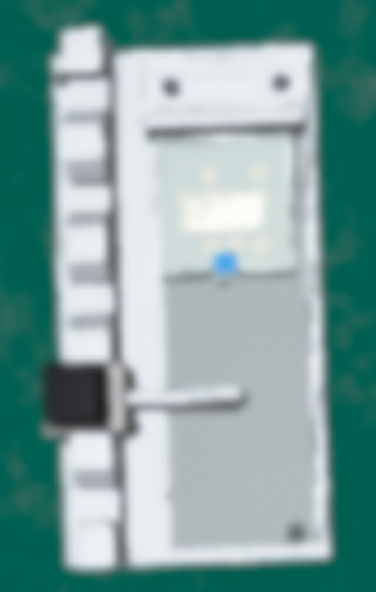

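```bash
cat > h.py <<'E'
import numpy as np,cv2
from workcell import bot
def ray(f,px):
    fl=192/np.tan(np.radians(f['vfov']/2)); K=np.array([[fl,0,f['cx']],[0,fl,f['cy']],[0,0,1]])
    u=cv2.undistortPoints(np.array([[px]],float),K,np.array(f['distortion'])).ravel()
    V=np.array(f['view']); R=V[:3,:3]; o=-R.T@V[:3,3]
    return o,R.T@np.array([u[0],-u[1],-1])
def atz(f,px,z):
    o,d=ray(f,px); return (o+d*(z-o[2])/d[2])[:2]
def proj(f,P):
    V=np.array(f['view']); c=(V[:3,:3]@np.array(P).T).T+V[:3,3]; c=c*[1,-1,-1]
    fl=192/np.tan(np.radians(f['vfov']/2)); K=np.array([[fl,0,f['cx']],[0,fl,f['cy']],[0,0,1]])
    return cv2.projectPoints(c,np.zeros(3),np.zeros(3),K,np.array(f['distortion']))[0][:,0]
E
python3 - <<'E'
from h import *
from scipy.optimize import least_squares
f=bot.grab_frame('top')
M=[((314,45),(118,-60,8)),((331,556),(-118,-60,8)),((43,365),(-32,52,108)),((105,365),(-32,28,108)),((45,428),(-58,52,108)),((105,428),(-58,28,108)),((127,566),(-118,28,8))]
px=np.array([m[0] for m in M])/4.7+[165,130]; P=np.array([m[1] for m in M])/1000
def W(p):
    c,s=np.cos(p[2]),np.sin(p[2]); return np.c_[p[0]+c*P[:,0]-s*P[:,1],p[1]+s*P[:,0]+c*P[:,1],P[:,2]]
r=least_squares(lambda p:(proj(f,W(p))-px).ravel(),[.54,.21,0],loss='soft_l1')
print(r.x, np.round(proj(f,W(r.x))-px,1).tolist())
p=r.x;c,s=np.cos(p[2]),np.sin(p[2]);R=np.array([[c,-s],[s,c]])
print('grip',p[:2]+R@[-.045,.04],'goal',p[:2]+R@[0,.04],'box meas',atz(f,np.array((230,205))/4.7+[165,130],.027))
g=bot.grab_frame('side')
G=[(p[:2]+R@[x,y]).tolist()+[.108] for x,y in((-.032,.052),(-.032,.028),(-.058,.052),(-.058,.028))]
print('side grip top',proj(g,np.array(G)).round(1).tolist())
i=cv2.resize(g['img'][130:215,170:305,::-1],None,fx=5,fy=5,interpolation=cv2.INTER_CUBIC);cv2.imwrite('pics/c2.png',i)
E
```

```text
[0.5512085  0.20674    0.03343904] [[-0.2, 0.2], [-0.1, 1.0], [0.2, -0.1], [-0.6, -0.6], [0.1, -0.1], [-0.3, -0.5], [1.8, 0.4]]
grip [0.50489634 0.24521316] goal [0.54987119 0.24671763] box meas [0.59455866 0.18721969]
side grip top [[216.8, 142.8], [218.8, 148.3], [205.1, 144.3], [206.9, 149.8]]
```

View pics/c2.png

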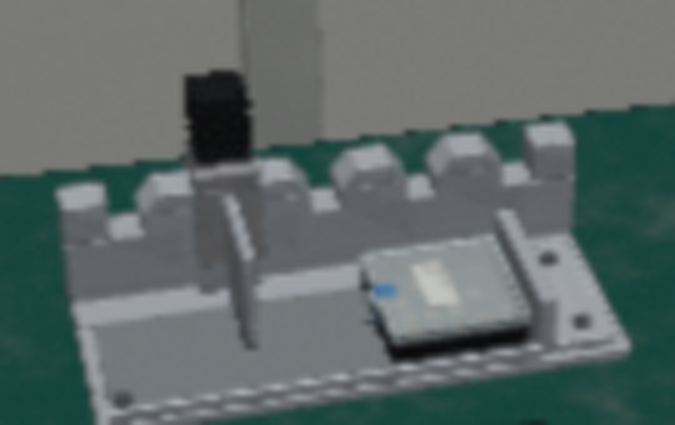

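The side view agrees with the fit to about 3 mm: the grip block top is at about (212,147) and the stop sits in the second notch. Now I'll approach along an arc at height.

Request:
apply_moves(
  claw=[0.085,0.085,0.085,0.085,0.085,0.085,0.085,0.085,0.085,0.085,0.085,0.085,0.085,0.085,0.085,0.085,0.085,0.085],
  xyz=[
    [0.0275,-0.024,-0.009],
    [0.0275,-0.024,-0.009],
    [0.0275,-0.024,-0.009],
    [0.0275,-0.024,-0.009],
    [0.0275,-0.024,-0.009],
    [0.0275,-0.024,-0.009],
    [0.0275,-0.024,-0.009],
    [0.0275,-0.024,-0.009],
    [0.0275,-0.024,-0.009],
    [0.0275,-0.024,-0.009],
    [0.0275,-0.024,-0.009],
    [0.018,-0.031,0],
    [0.018,-0.031,0],
    [0.018,-0.031,0],
    [0.018,-0.031,0],
    [0.018,-0.031,0],
    [0.018,-0.031,0],
    [0.018,-0.031,0],
  ],
  twist=[
    [0,0,0],
    [0,0,0],
    [0,0,0],
    [0,0,0],
    [0,0,0],
    [0,0,0],
    [0,0,0],
    [0,0,0],
    [0,0,0],
    [0,0,0],
    [0,0,0],
    [0,0,0],
    [0,0,0],
    [0,0,0],
    [0,0,0],
    [0,0,0],
    [0,0,0],
    [0,0,0],
  ],
  force=40,
)

```text
clock: 2.6
position: [0.4521, -0.0015, 0.3493]
tool_rot: [3.141, -0.001, 0.318]
force: [0.8, -0.3, -0.1]
grip_width: 0.0853
finger_force: 0.0
```

Request:
apply_moves(
  claw=[0.085,0.085,0.085,0.085,0.085,0.085,0.085,0.085,0.085,0.085,0.085,0.085],
  xyz=[
    [0.0184,-0.0311,0],
    [0.0184,-0.0311,0],
    [0.0184,-0.0311,0],
    [0.0184,-0.0311,0],
    [0.0184,-0.0311,0],
    [0.0184,-0.0311,0],
    [0.0184,-0.0311,0],
    [0,0,0.045],
    [0,0,0.045],
    [0,0,0.045],
    [0,0,0],
    [0,0,0],
  ],
  twist=[
    [0,0,0],
    [0,0,0],
    [0,0,0],
    [0,0,0],
    [0,0,0],
    [0,0,0],
    [0,0,0],
    [0,0,0.095],
    [0,0,0.095],
    [0,0,0.095],
    [0,0,0],
    [0,0,0],
  ],
)

```text
clock: 3.8
position: [0.5065, 0.2445, 0.215]
tool_rot: [-3.142, 0.0, 0.036]
force: [-0.6, -0.5, 0.1]
grip_width: 0.0848
finger_force: 0.0
```

```bash
python3 - <<'E'
from h import *
f=bot.grab_frame('top');g=bot.grab_frame('side');s=bot.observe();p=s['position'];print(s['clock'],p,s['tool_rot'],s['qpos'].round(2) if hasattr(s['qpos'],'round') else s['qpos'])
print(proj(g,np.array([p,p-[0,0,.019]])))
a=cv2.resize(g['img'][90:215,160:320,::-1],None,fx=4.8,fy=4.8,interpolation=cv2.INTER_CUBIC)
cv2.imwrite('pics/c3.png',a)
E
```

```text
3.9 [0.50735496 0.24475513 0.21646405] [-3.14020920e+00 -2.74250098e-03  3.48198626e-02] [-0.23  0.49 -0.45  1.79  0.26  0.92 -2.33]
[[210.24988785  99.94291809]
 [210.77484747 108.543751  ]]
```

View pics/c3.png

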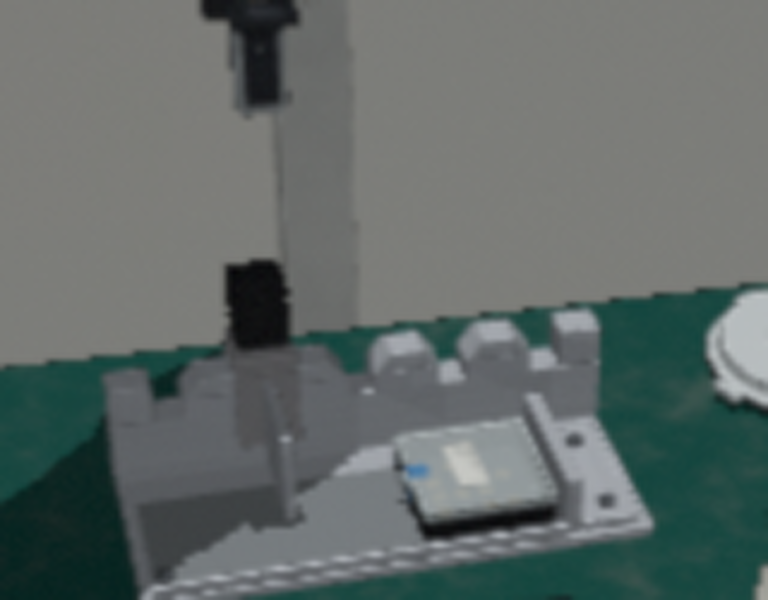

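The fingers stand above the block. The near fingertip is at crop (262,105) and the block is at (258,305). I'll check the relative x offset numerically.

```bash
python3 - <<'E'
from h import *
g=bot.grab_frame('side')
def xz(c,y):
    o,d=ray(g,np.array(c)/4.8+[160,90]); return o+d*(y-o[1])/d[1]
print('block',xz((258,262+43),.233)); print('fingertip outer',xz((262,107),.195), xz((262,107),.188))
E
```

```text
block [0.50661077 0.233      0.09669004]
fingertip outer [0.50883663 0.195      0.21321213] [0.50800315 0.188      0.21671755]
```

Request:
apply_moves(
  claw=[0.085,0.085,0.085,0.085,0.085,0.05,0.02,0.02,0.02,0.02,0.02,0.02],
  xyz=[
    [0,0,0.03],
    [0,0,0.03],
    [0,0,0.03],
    [0,0,0.018],
    [0,0,0.01],
    [0,0,0],
    [0,0,0],
    [0,0,0],
    [0,0,0],
    [0,0,0],
    [0,0,0],
    [0,0,0],
  ],
  twist=[
    [0,0,0],
    [0,0,0],
    [0,0,0],
    [0,0,0],
    [0,0,0],
    [0,0,0],
    [0,0,0],
    [0,0,0],
    [0,0,0],
    [0,0,0],
    [0,0,0],
    [0,0,0],
  ],
  force=40,
)

```text
clock: 5.15
position: [0.5069, 0.2443, 0.0968]
tool_rot: [-3.141, -0.001, 0.033]
force: [-1.2, -1.2, 8.0]
grip_width: 0.0232
finger_force: 43.9
```

Request:
apply_moves(
  claw=[0.02,0.02,0.02,0.02,0.02,0.02],
  xyz=[
    [0,0,-0.005],
    [0,0,-0.007],
    [0,0,-0.008],
    [0,0,-0.008],
    [0,0,0],
    [0,0,0],
  ],
  twist=[
    [0,0,0],
    [0,0,0],
    [0,0,0],
    [0,0,0],
    [0,0,0],
    [0,0,0],
  ],
)

```text
clock: 5.75
position: [0.5065, 0.2441, 0.1242]
tool_rot: [-3.141, -0.0, 0.033]
force: [1.1, 0.5, -1.4]
grip_width: 0.0232
finger_force: 42.4
```

```bash
python3 - <<'E'
from h import *
g=bot.grab_frame('side');s=bot.observe();print(s['position'],s['force'],s['grip_width'])
a=cv2.resize(g['img'][90:215,160:320,::-1],None,fx=4.8,fy=4.8,interpolation=cv2.INTER_CUBIC)
cv2.imwrite('pics/c4.png',a)
E
```

```text
[0.50632329 0.24402924 0.1239472 ] [ 0.31751093  0.68399698 -1.46194046] 0.02361884085228008
```

View pics/c4.png

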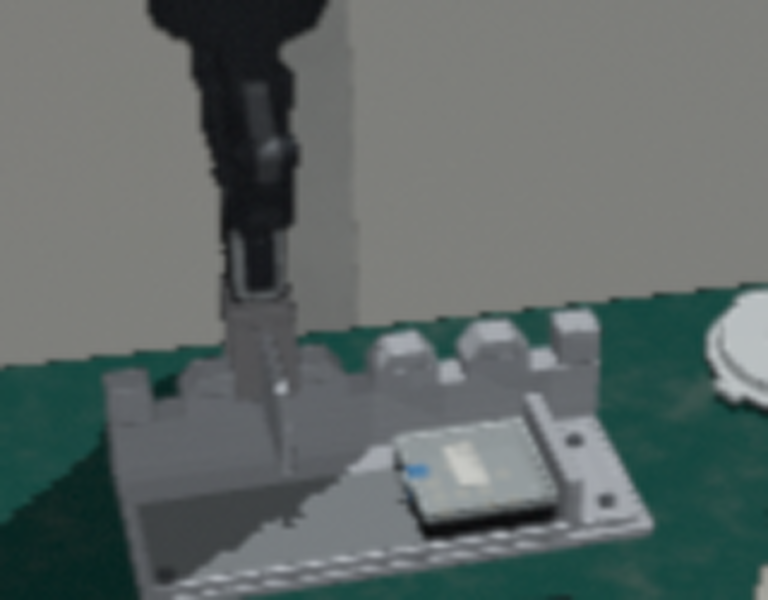

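The stop is lifted with its tab clear, and the saddle is still astride the bar. Now 45 mm along the rail, then down to just inside the notch's straight section.

Request:
apply_moves(
  claw=[0.02,0.02,0.02,0.02,0.02,0.02,0.02,0.02,0.02,0.02,0.02,0.02],
  xyz=[
    [0.007,0,0],
    [0.01,0,0],
    [0.01,0,0],
    [0.01,0,0],
    [0.008,0,0],
    [0,0,0],
    [0,0,0],
    [0,0,0.005],
    [0,0,0.005],
    [0,0,0.005],
    [0,0,0.004],
    [0,0,0],
  ],
  twist=[
    [0,0,0],
    [0,0,0],
    [0,0,0],
    [0,0,0],
    [0,0,0],
    [0,0,0],
    [0,0,0],
    [0,0,0],
    [0,0,0],
    [0,0,0],
    [0,0,0],
    [0,0,0],
  ],
)

```text
clock: 7.0
position: [0.551, 0.2455, 0.1043]
tool_rot: [3.141, 0.001, 0.033]
force: [-0.2, -0.3, -1.2]
grip_width: 0.0234
finger_force: 42.4
```

Request:
apply_moves(
  claw=[0.02,0.02,0.02,0.02,0.02],
  xyz=[
    [0,0,0.002],
    [0,0,0.002],
    [0,0,0.002],
    [0,0,0.0015],
    [0,0,0],
  ],
  twist=[
    [0,0,0],
    [0,0,0],
    [0,0,0],
    [0,0,0],
    [0,0,0],
  ],
)

```text
clock: 7.5
position: [0.5513, 0.2456, 0.0973]
tool_rot: [3.141, 0.0, 0.033]
force: [-0.1, -0.5, -1.9]
grip_width: 0.0231
finger_force: 42.4
```

Request:
apply_moves(
  claw=[0.02,0.02,0.02],
  xyz=[
    [0,0,0.0007],
    [0,0,0],
    [0,0,0],
  ],
  twist=[
    [0,0,0],
    [0,0,0],
    [0,0,0],
  ],
)

```text
clock: 7.8
position: [0.5514, 0.2457, 0.0969]
tool_rot: [-3.141, -0.0, 0.033]
force: [-0.3, 0.2, -1.0]
grip_width: 0.0233
finger_force: 42.6
```

Request:
apply_moves(
  claw=[0.028,0.034,0.045,0.06,0.085,0.085,0.085,0.085,0.085,0.085,0.085,0.085,0.085],
  xyz=[
    [0,0,0],
    [0,0,0],
    [0,0,0],
    [0,0,0],
    [0,0,0],
    [0,0,0],
    [0,0,-0.01],
    [0,0,-0.02],
    [0,0,-0.03],
    [0,0,-0.03],
    [0,0,-0.03],
    [0,0,-0.02],
    [0,0,0],
  ],
  twist=[
    [0,0,0],
    [0,0,0],
    [0,0,0],
    [0,0,0],
    [0,0,0],
    [0,0,0],
    [0,0,0],
    [0,0,0],
    [0,0,0],
    [0,0,0],
    [0,0,0],
    [0,0,0],
    [0,0,0],
  ],
)

```text
clock: 9.1
position: [0.5523, 0.2462, 0.2404]
tool_rot: [-3.14, -0.004, 0.033]
force: [0.0, 0.3, 0.4]
grip_width: 0.0849
finger_force: 0.0
```

```bash
python3 - <<'E'
from h import *
g=bot.grab_frame('side');s=bot.observe();print(s['clock'],s['position'],s['force'],s['grip_width'])
a=cv2.resize(g['img'][90:215,160:320,::-1],None,fx=4.8,fy=4.8,interpolation=cv2.INTER_CUBIC)
cv2.imwrite('pics/c5.png',a)
E
```

```text
9.15 [0.55179484 0.24582197 0.23868184] [0.19824296 0.61841039 0.05246283] 0.08496833838738328
```

View pics/c5.png

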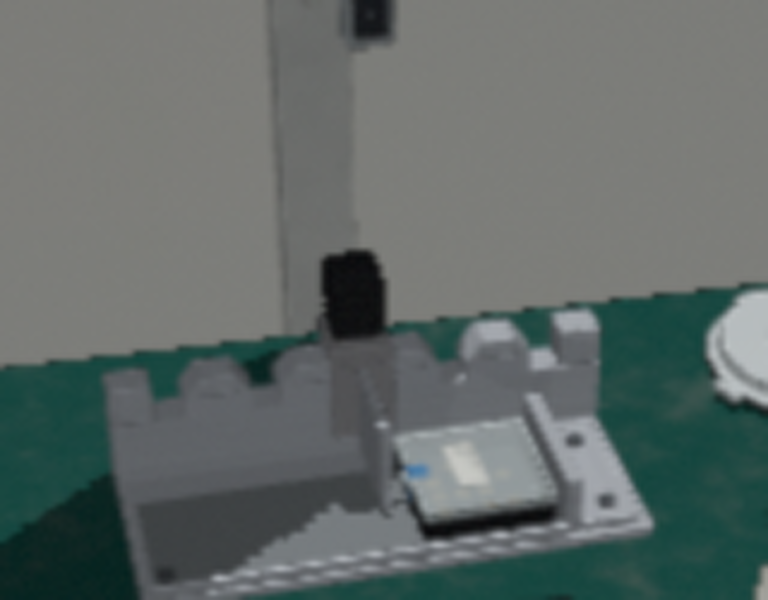

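The stop sits in the middle notch. Its block top is at about (352,253), as the rail slope predicts for fully home, and the box is unmoved, so I'm handing in.

```bash
python3 -c "
from workcell import bot
print(bot.job_done())"
```

```text
the job is handed in; nothing more can be done
None
```

I moved the stop one notch towards the box and released it; the last picture shows it home in the goal notch, with the box where it was. The other rail's stop was never approached, and the job was handed in at about 9 s on the clock. The verdict was not reported.

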